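Clear the bubble: take the sample tube from the polarimeter and hold it slanted

TASK

An air bubble has been left in the beam, so slide the hood of the polarimeter all the way back to its stop, then lift the glass sample tube out of the chamber and hold it up clear above the whole instrument, slanted at about 45 degrees with its bulged end uppermost so that the bubble can rise into the bulge. Finish while still gripping the tube steadily in the air like that, with the hood left fully back, and do not disturb the other things on the bench.

Things in the scene. Friction and masses are not known exactly. Their poses are not given: they have to be found in the camera images.
- polarimeter: White bench polarimeter, fixed: 460 (its y) x 290 (x) mm, deck 120 mm above the bench. Origin: centre of its underside; -x is its front (robot side), +x its back. Sloped panel up to 141 mm high on the right (-y) end. Sample chamber: open well in the deck, x -125 to -21, y -118 to +118, floor at 62 mm. V rests (16 mm wide) at y = +97 and -97 carry the tube's caps; the well is empty between.
- chamber (a point): Centre of the chamber's mouth, at deck height (120 mm above the bench), 14 mm straight above the axis of the seated tube at its middle. From the tube's axis to the chamber's front and back walls is 52 mm. Axes as the polarimeter's.
- hood (a joint): Travel of the hood in m: 0 = chamber fully covered, 0.142 = at its back stop, chamber fully uncovered. It slides in the polarimeter's +x direction (to the back), takes about 2 N of friction plus a little damping, and stays where it is left. It starts closed or partly open (0 to 0.05).
- hood_grip (a point): Top centre of the hood's grip, moves with it; 174 mm above the bench. The grip is an upright black bar 14 mm thick (polarimeter x), 90 mm long (y), standing 32 mm above the middle of the flat grey hood, which is 124 (x) x 286 (y) mm with its top 142 mm above the bench. Axes as the polarimeter's.
- tube: Sample tube (130 g) lying level in the chamber under the hood, axis 106 mm above the bench. Glass 16 mm dia., 216 mm overall, steel caps 30 mm dia. x 22 on both ends, glass bulge 27 mm dia. from y = 38 to 74 mm. Origin: mid-length on the axis, about its balance point; y runs along it to the bulged end (polarimeter +y, left, when seated). Plain glass from y = -86 to 38. It may roll about y.
- tube_bulge_end (a point): Centre of the end face of the tube's cap next to the bulge, 108 mm from the tube's origin along its +y.
- tube_plain_end (a point): Centre of the end face of the tube's other cap, 108 mm from the tube's origin along its -y.
- petri_dish: Bystander: closed flat petri dish, 62 mm in diameter, 16 mm high, standing on the left-hand deck of the polarimeter; origin at the centre of its underside.
- short_tube: Bystander: a shorter polarimeter tube without a bulge, 118 mm long, in a small white rest on the bench to the left of the polarimeter; origin at its middle, 36 mm above the bench, y along it.
- jar_a: Bystander: amber sample jar, 66 mm in diameter, 85 mm high; origin at the centre of its underside.
- jar_b: Bystander: a second such jar, 66 mm in diameter, 85 mm high; origin at the centre of its underside.
- wash_bottle: Bystander: white plastic bottle, 64 mm in diameter, 150 mm high; origin at the centre of its underside.
- beaker: Bystander: open glass beaker, 68 mm in diameter, 85 mm high; origin at the centre of its underside.
- measuring_cylinder: Bystander: slender glass measuring cylinder, foot 72 mm, 240 mm high, standing to the right of the polarimeter; origin at the centre of its underside.

How it is judged:
By the outcome, as a careful person would: the job done as asked, in the order asked, and still so for the second after the job is handed in, while the arm keeps its last pose, push and grip.
It also fails if it takes over 45 s, if anything falls off the work surface, if the arm or the gripper's body presses on something with over 40 N, if the wrist force passes 120 N, or if a joint passes its speed limit or range.

ROBOT

A 6-joint arm with a two-finger parallel gripper is mounted at the origin on the work surface. World frame = base frame: x ahead of the robot, y to its left, z up, the work surface at z = 0. Lengths are in m, angles in rad, forces in N, time in s.
With the tool pointing down it reaches from about 0.35 to 0.775 m from the base axis. Payload 5.5 kg.
Tool frame: the origin (TCP) lies between the finger pads; the fingertips stand 22 mm ahead of it and the grasp point (between the pads) lies 3 mm ahead of it; z points along the fingers, x is the direction in which the jaws open and shut, and the axes are right-handed (so a half turn about z gives the same grasp; the last joint's range is limited). The gripper opens to 85 mm and grips with 20 to 120 N. Pads are 22 mm wide; open, the fingers measure 114 mm over their backs; the gripper's body (76 mm by 85 mm) begins 54 mm behind the grasp point. The pads swing forward as they close: fully open they stand 13 mm farther back than shut.
Start: joints at [1.151, 0.313, 0.046, 1.304, 0, 1.431], TCP at [0.159, 0.553, 0.253] pointing down, gripper open.
Joint ranges: [-2.76, 2.76], [-0.86, 1.69], [-1.03, 1.26], [-2.2, 2.34], [-1.47, 1.5], [-3.14, 3.14]. Speed limits (rad/s): [2.57, 2.57, 3.14, 3.14, 3.14, 3.14].

INTERFACE

Orientations are given as [roll, pitch, yaw] about the fixed x, y, z axes, in that order (R = Rz(yaw) Ry(pitch) Rx(roll)).
In Python, from workcell import read_state, read_camera, camera_model, close_job, look_for, outline_of, landmark_of gives the robot as it stands.
- The arm moves only by the tool send_rows, never from a script. Its argument "rows" is one flat list of numbers, 7 for each row, row after row: the shift along the world's x, y, z in mm, then the turn, a rotation vector about the world's x, y, z in degrees, then the finger opening in mm, from 0 to 85.4. In form: [dx, dy, dz, wx, wy, wz, grip, dx, dy, dz, wx, wy, wz, grip, ...]. A call has 1 to 12 rows; each row is the pose to reach, as a shift and turn from the pose commanded when the call began; what a row does not reach only later rows make up. A row lasts 1/10 s, in which the tool goes at most 50 mm and 8.59 degrees, less where a joint would pass 70% of its speed; a pose out of reach is approached as far as the arm can. A call with a gripper value outside its range is refused whole. The fingers move at their own pace and stop on an object; the grip force is fixed at half the most. Time passes only in rows, so rows that repeat a pose let the fingers close. It gives the time, the measured TCP pose, the force and the opening at its end, in the units of the state.
- read_state(): the state, without advancing time (a new reading comes with each control period).
- read_camera(name): name is "scene" or "top" or "wrist"; returns the picture (384x512x3 uint8, red, green, blue); there is no depth.
- camera_model(name): a dict with "fovy" (degrees; the focal length in pixels is half the picture's height over the tangent of half this angle, whatever the lens; pixels are square), "cx", "cy" (the principal point, pixels), "R" (3x3) and "t" (3): a world point X has camera coordinates R X + t. Camera axes: x right, y down, z forward; pixel columns grow to the right and rows downward; lengths in m; the calibration is good to about 2 mm. The wrist camera is an equidistant fisheye: a pixel r from the principal point sees the ray r / f radians off the axis. A picture is of the moment at which its call begins: read the wrist's pose just before it. camera_model takes no time and is no camera call; for the wrist camera it gives the pose at the moment of the call.
- close_job(): hands the job in, once; it reports no verdict.
Trained networks look in the newest picture that a camera, given by its name, has taken for a name from the list of things; names that differ only in an ending like _2 or _b are one class to them, and where a whole thing is asked for, a point or a joint stands for the part that bears it (a point fixed in the world has none). Each returns a list of dicts, best first, with "p" (0 to 1); they miss things now and then, are a little off and sometimes report something else, mostly with a low value. They report only what shows in the picture. A call takes as long as a camera call.
- look_for(target, camera): "at" ([column, row] in pixels, amid what is visible of it).
- outline_of(target, camera): "region" (384x512 bool, what is visible of it) and "at" ([column, row] in pixels, amid what is visible of it).
- landmark_of(target, camera): "at" ([column, row] in pixels: a listed point, or the origin of a listed thing).
The state is a dict: "clock": time; "q": joint angles; "joint_velocities": joint speeds; "joint_efforts": joint torques, N m; "eef_pos": TCP position; "tool_rot": TCP orientation; "force": force on the tool from outside, world axes, zero at the start; "moment": the same for the moment, N m; "gripper_width": opening from 0.0 (shut) to 1.0 (fully open).
Only numpy, scipy, OpenCV 4.12 (cv2) and the standard library are available. Lean on these libraries where they do the work, as an engineer would, in place of code of your own. Each camera call takes 0.05 s, during which the arm holds its last target. There are 200 camera calls.

## Working session

There is one attempt and no reset: what is moved stays moved. The work goes in short steps, Python scripts to look and compute and a tool call to move; the robot and the scene stay as the last step left them, time stands still between calls to the robot, and variables do not carry over. Pictures are saved under pics/ and viewed, about 8 in all and at most 12, crops included, and the job is handed in when it is done.

Besides the shell and the picture viewer there is one more tool, called as name(argument=value, ...) on one line, values as JSON. send_rows: Moves the arm, as the interface text tells. Its arguments: {"type":"object","properties":{"rows":{"type":"array"}},"required":["rows"]}

```bash
mkdir -p pics; ls
cat > h.py <<'E'
import numpy as np, cv2
from workcell import *
def ray(name,px,m=None):
    m=m or camera_model(name); f=192/np.tan(np.radians(m['fovy'])/2)
    d=np.array([px[0]-m['cx'],px[1]-m['cy']],float)
    if name=='wrist':
        r=np.hypot(*d); th=r/f; v=np.array([*(d/max(r,1e-9)*np.sin(th)),np.cos(th)])
    else: v=np.array([d[0]/f,d[1]/f,1])
    R=np.array(m['R']);t=np.array(m['t']); return -R.T@t, R.T@v
def atz(name,px,z,m=None):
    o,v=ray(name,px,m); return o+v*(z-o[2])/v[2]
def proj(name,X,m=None):
    m=m or camera_model(name); f=192/np.tan(np.radians(m['fovy'])/2)
    c=np.array(m['R'])@X+np.array(m['t'])
    if name=='wrist':
        r=np.hypot(c[0],c[1]); k=f*np.arctan2(r,c[2])/r
    else: k=f/c[2]
    return np.array([m['cx']+k*c[0],m['cy']+k*c[1]])
def save(name,fn):
    im=read_camera(name); cv2.imwrite('pics/'+fn,im[...,::-1]); return im
E
python3 - <<'E'
from h import *
a=save('scene','s0.png');b=save('top','t0.png')
cv2.imwrite('pics/st0.png',np.vstack([a,b])[...,::-1][:, :])
print(read_state())
Z={'hood_grip':.174,'chamber':.12,'polarimeter':0,'petri_dish':.12,'short_tube':.036,'jar_a':0,'wash_bottle':0,'beaker':0,'measuring_cylinder':0}
for n,z in Z.items():
  for c in('top','scene'):
    for r in landmark_of(n,c)[:2]: print(n,c,np.round(r['p'],2),np.round(r['at']),np.round(atz(c,r['at'],z),3))
E
```

```text
pics
{'clock': 0.1, 'q': array([ 1.15139210e+00,  3.13956485e-01,  4.50427061e-02,  1.30358687e+00,
       -2.25685268e-05,  1.43119875e+00]), 'joint_velocities': array([ 9.34151933e-04, -7.08138748e-04,  1.52842625e-03,  2.99249359e-04,
       -6.25741753e-04, -3.82935646e-06]), 'joint_efforts': array([ 2.01269686e-03, -4.81723666e+01,  2.99245781e+01,  1.27329020e-02,
       -2.25234767e-04, -1.01673771e-05]), 'eef_pos': array([0.15863169, 0.55222993, 0.25245987]), 'tool_rot': array([-3.14137785e+00,  1.69088490e-03,  1.29098988e+00]), 'force': array([0.40305296, 0.32649465, 0.86047007]), 'moment': array([-0.04910201,  0.01014226,  0.00575408]), 'gripper_width': 1.0001964305862832}
hood_grip top 0.91 [291. 145.] [ 0.55  -0.159  0.174]
hood_grip scene 0.84 [198. 197.] [ 0.554 -0.169  0.174]
hood_grip scene 0.26 [114. 216.] [ 0.674 -0.369  0.174]
chamber top 0.98 [288. 155.] [ 0.528 -0.158  0.12 ]
chamber scene 0.92 [202. 201.] [ 0.532 -0.171  0.12 ]
chamber scene 0.19 [114. 213.] [ 0.638 -0.403  0.12 ]
polarimeter top 0.68 [284. 142.] [ 0.586 -0.153  0.   ]
polarimeter top 0.37 [290. 153.] [ 0.551 -0.173  0.   ]
polarimeter scene 0.56 [202. 244.] [ 0.61  -0.157  0.   ]
petri_dish top 0.81 [224. 147.] [0.548 0.035 0.12 ]
short_tube top 0.49 [290. 152.] [ 0.55  -0.169  0.036]
short_tube scene 0.53 [298. 241.] [0.542 0.132 0.036]
jar_a top 0.84 [139. 232.] [0.283 0.316 0.   ]
jar_a top 0.77 [386. 201.] [ 0.397 -0.489  0.   ]
jar_a scene 0.76 [134. 172.] [ 0.407 -0.487  0.   ]
jar_a scene 0.6 [359. 195.] [0.295 0.3   0.   ]
wash_bottle top 0.87 [384. 169.] [ 0.502 -0.48   0.   ]
wash_bottle scene 0.66 [119. 191.] [ 0.497 -0.497  0.   ]
wash_bottle scene 0.42 [113. 213.] [ 0.582 -0.477  0.   ]
beaker scene 0.9 [189. 154.] [ 0.277 -0.325  0.   ]
measuring_cylinder top 0.62 [382. 144.] [ 0.585 -0.475  0.   ]
measuring_cylinder scene 0.9 [114. 213.] [ 0.581 -0.473  0.   ]
```

```bash
python3 -c "
import cv2;a=cv2.imread('pics/st0.png');cv2.imwrite('pics/st1.png',cv2.resize(a,(400,600)))"
```

```text
(no output)
```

View pics/t0.png

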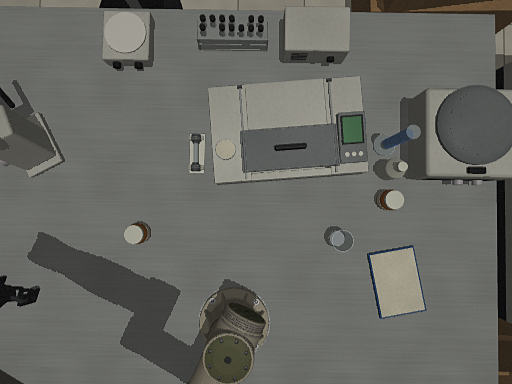

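View pics/s0.png

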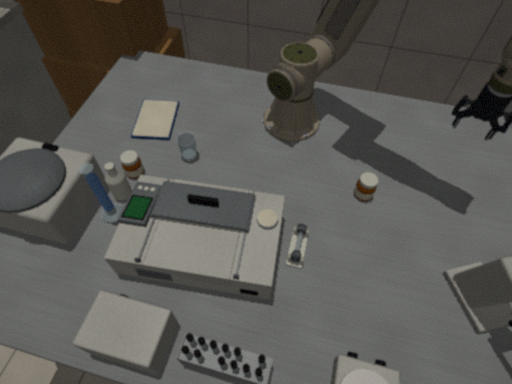

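The top view shows the polarimeter yawed by about +4.5°. Its grip is near px (291,146) and the petri dish near (225,149), with the cylinder, bottle and jar to the right. The scene view agrees, and the hood is only slightly open. Next I move above the grip to look from close up.

send_rows(rows=[390,-715,50,0,0,-69.5,85,390,-715,50,0,0,-69.5,85,390,-715,50,0,0,-69.5,85,390,-715,50,0,0,-69.5,85,390,-715,50,0,0,-69.5,85,390,-715,50,0,0,-69.5,85,390,-715,50,0,0,-69.5,85,390,-715,50,0,0,-69.5,85,390,-715,50,0,0,-69.5,85,390,-715,50,0,0,-69.5,85,390,-715,50,0,0,-69.5,85,390,-715,50,0,0,-69.5,85])

```text
clock: 2.2
eef_pos: [0.4462, 0.0248, 0.2906]
tool_rot: [3.142, -0.001, 0.078]
force: [0.5, 1.6, 0.6]
gripper_width: 0.996
```

send_rows(rows=[100,-187,10,0,0,0,85,100,-187,10,0,0,0,85,100,-187,10,0,0,0,85,100,-187,10,0,0,0,85,100,-187,10,0,0,0,85,100,-187,10,0,0,0,85,100,-187,10,0,0,0,85])

```text
clock: 2.9
eef_pos: [0.545, -0.1594, 0.2998]
tool_rot: [-3.141, 0.001, 0.078]
force: [-0.6, 0.2, 0.1]
gripper_width: 0.995
```

Run:
```python
from h import *
s=read_state();print(s['clock'],s['eef_pos'],s['tool_rot'],s['q'])
m=camera_model('wrist');im=save('wrist','w0.png')
for n,z in (('hood_grip',.174),('chamber',.12)):
    for r in landmark_of(n,'wrist')[:2]: print(n,r['p'],r['at'],atz('wrist',r['at'],z,m))
r=outline_of('hood_grip','wrist')
print(len(r), r and r[0]['region'].sum())
g=im.max(2)
for thr in (40,55):
  n,l,st,c=cv2.connectedComponentsWithStats((g<thr).astype('uint8'))
  for i in range(1,n):
    if st[i,4]>150: print(thr,st[i],c[i])
print(m)
```

```text
2.9 [ 0.54502102 -0.15942217  0.29980104] [-3.14057551e+00  9.46434616e-04  7.79265596e-02] [-4.26132794e-01  2.92732653e-01  1.30818396e-01  1.41020206e+00
  4.33529473e-04  1.06673717e+00]
hood_grip 0.84 [258.5, 194.6] [ 0.55162023 -0.15550251  0.174     ]
1 31879
40 [248 142  14  52 494] [254.78947368 163.46153846]
40 [   91   296   395    88 13481] [321.67250204 354.04836436]
40 [  17  312   87   72 2759] [ 63.73649873 359.31315694]
55 [ 247  141   16   99 1149] [255.35944299 180.5613577 ]
55 [   17   253   470   131 27603] [250.96170706 342.1988552 ]
{'fovy': 65.70646984690485, 'cx': 251.26401063721846, 'cy': 197.27617521842154, 'R': array([[ 9.96913408e-01,  7.85053256e-02, -7.55405200e-04],
       [ 7.47538327e-02, -9.46246375e-01,  3.14689787e-01],
       [ 2.39900248e-02, -3.13774937e-01, -9.49194273e-01]]), 't': array([-0.53130899, -0.24545412,  0.36067832])}
```

View pics/w0.png

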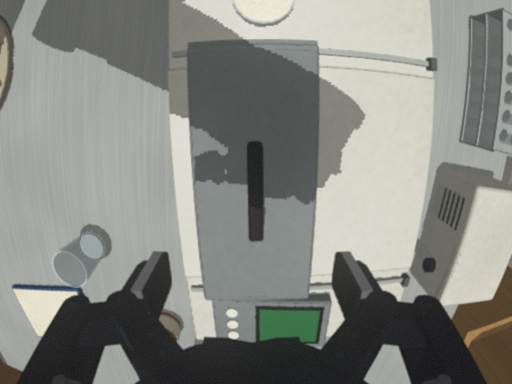

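The wrist view shows the black grip bar from about px (255,142) to (257,241), centred between the open fingers. The hood corners are at about (190,43), (318,41), (207,298) and (315,298).

Run:
```python
from h import *
m=camera_model('wrist')
P=lambda p,z:atz('wrist',p,z,m)
for p in [(255,142),(257,241),(247.5,190),(263,190)]: print(p,P(p,.174).round(4))
H=[P(p,.142) for p in [(190,43),(318,41),(315,298),(207,298)]]
for h in H: print(h.round(4))
c=np.mean(H,0);print('hood centre',c)
d=H[0]-H[3];e=H[1]-H[2];print(np.degrees(np.arctan2(-d[0],d[1])),np.degrees(np.arctan2(-e[0],e[1])),np.linalg.norm(d),np.linalg.norm(e))
```

```text
(255, 142) [ 0.5451 -0.1095  0.174 ]
(257, 241) [ 0.5546 -0.1999  0.174 ]
(247.5, 190) [ 0.5421 -0.1516  0.174 ]
(263, 190) [ 0.5555 -0.1505  0.174 ]
[ 0.4783 -0.0234  0.142 ]
[ 0.5961 -0.0115  0.142 ]
[ 0.632  -0.2876  0.142 ]
[ 0.5051 -0.2966  0.142 ]
hood centre [ 0.55285697 -0.15479596  0.142     ]
5.604849336917402 7.402775526412251 0.27449348548635705 0.2784373589905607
```

send_rows(rows=[5,4,-45,0,0,1.5,60,5,4,-90,0,0,1.5,50,5,4,-127,0,0,1.5,50,5,4,-127,0,0,1.5,40,5,4,-127,0,0,1.5,40,5,4,-127,0,0,1.5,0,5,4,-127,0,0,1.5,0,5,4,-127,0,0,1.5,0,5,4,-127,0,0,1.5,0,5,4,-127,0,0,1.5,0])

```text
clock: 4.1
eef_pos: [0.5519, -0.1565, 0.1762]
tool_rot: [3.139, -0.004, 0.104]
force: [-1.4, 1.4, 7.4]
gripper_width: 0.149
```

send_rows(rows=[0,0,2,0,0,0,0,10,1,2,0,0,0,0,25,3,2,0,0,0,0,40,4,2,0,0,0,0,55,6,2,0,0,0,0,70,7,2,0,0,0,0,80,8,2,0,0,0,0,85,9,2,0,0,0,0,90,9,2,0,0,0,0,90,9,2,0,0,0,0])

```text
clock: 5.1
eef_pos: [0.6423, -0.1479, 0.1762]
tool_rot: [3.14, -0.003, 0.104]
force: [1.8, -3.3, 3.9]
gripper_width: 0.146
```

send_rows(rows=[5,0.5,0,0,0,0,0,10,1,0,0,0,0,0,15,1.5,0,0,0,0,0,19,2,0,0,0,0,0,22,2,0,0,0,0,0,24,2,0,0,0,0,0,26,3,0,0,0,0,0,26,3,0,0,0,0,0])

```text
clock: 5.9
eef_pos: [0.6674, -0.1455, 0.1762]
tool_rot: [3.139, -0.002, 0.103]
force: [-0.7, -6.0, 5.3]
gripper_width: 0.147
```

send_rows(rows=[2,0,0,0,0,0,0,4,0.5,0,0,0,0,0,6,0.6,0,0,0,0,0,8,0.8,0,0,0,0,0,8,0.8,0,0,0,0,0])

```text
clock: 6.4
eef_pos: [0.6753, -0.1448, 0.1762]
tool_rot: [3.139, -0.002, 0.103]
force: [-0.4, -5.7, 5.3]
gripper_width: 0.15
```

send_rows(rows=[2,0,0,0,0,0,0,4,0,0,0,0,0,0,6,0,0,0,0,0,0,8,0,0,0,0,0,0,8,0,0,0,0,0,0])

```text
clock: 6.9
eef_pos: [0.6757, -0.1447, 0.1761]
tool_rot: [3.14, 0.013, 0.102]
force: [-24.0, -6.3, 16.9]
gripper_width: 0.148
```

The arm stopped dead at x = 0.6757 with 24 N of reaction, so that is the back stop. Next I ease off, release, rise and move over the chamber.

send_rows(rows=[-4,0,0,0,0,0,0,-7,0,0,0,0,0,0,-7,0,0,0,0,0,40,-7,0,0,0,0,0,50,-7,0,0,0,0,0,50,-7,0,0,0,0,0,50,-7,0,40,0,0,0,50,-7,0,80,0,0,0,50,-50,-5,120,0,0,0,50,-100,-10,125,0,0,0,50,-148,-14,125,0,0,0,50,-148,-14,125,0,0,0,50])

```text
clock: 8.1
eef_pos: [0.5289, -0.1559, 0.3001]
tool_rot: [-3.139, 0.004, 0.103]
force: [-0.9, -0.1, -0.8]
gripper_width: 0.585
```

Run:
```python
from h import *
s=read_state();print(s['clock'],s['eef_pos'],s['tool_rot'],s['gripper_width'],s['force'])
m=camera_model('wrist');im=save('wrist','w1.png')
for n,z in (('hood_grip',.174),('chamber',.12),('tube',.106),('tube_bulge_end',.106),('tube_plain_end',.106)):
    for r in landmark_of(n,'wrist')[:2]: print(n,r['p'],r['at'],atz('wrist',r['at'],z,m))
```

```text
8.1 [ 0.5288726  -0.15594907  0.30009817] [-3.13939226  0.00412497  0.10304911] 0.5848340925947236 [-0.87140172 -0.10128486 -0.79821134]
hood_grip 0.59 [408.4, 197.8] [ 0.67896411 -0.13966625  0.174     ]
chamber 0.73 [96.9, 245.1] [ 0.34425105 -0.25599872  0.12      ]
chamber 0.59 [255.5, 184.5] [ 0.53359338 -0.1582259   0.12      ]
tube 0.78 [256.7, 182.9] [ 0.53526412 -0.16020592  0.106     ]
tube_bulge_end 0.6 [255.4, 82.2] [ 0.52237153 -0.05259702  0.106     ]
tube_plain_end 0.94 [254.8, 270.0] [ 0.54520003 -0.27093196  0.106     ]
```

View pics/w1.png

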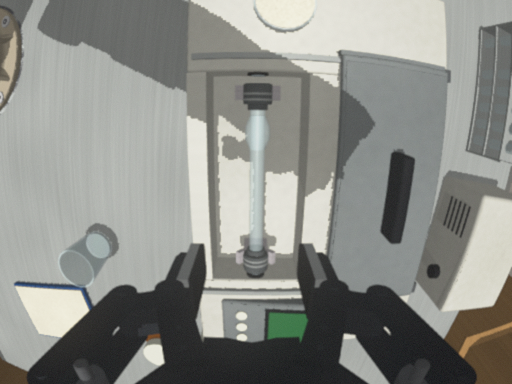

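The chamber is uncovered. The tube runs from the bulged end at about px (257,82) to the plain end at (256,272), its middle is at (257,183) world ≈ (0.5345, -0.160), and its yaw is 6°. Next I lower and grip it.

send_rows(rows=[6,-4,-50,0,0,0,50,6,-4,-100,0,0,0,50,6,-4,-140,0,0,0,50,6,-4,-170,0,0,0,50,6,-4,-191,0,0,0,50,6,-4,-191,0,0,0,50,6,-4,-191,0,0,0,50])

```text
clock: 9.1
eef_pos: [0.5414, -0.1612, 0.1088]
tool_rot: [-3.141, 0.001, 0.105]
force: [-0.1, -0.2, 1.4]
gripper_width: 0.583
```

Run:
```python
from h import *
s=read_state();print(s['clock'],s['eef_pos'],s['tool_rot'],s['gripper_width'],s['force'])
m=camera_model('wrist');im=save('wrist','w2.png')
for n,z in (('tube',.106),('tube_bulge_end',.106),('tube_plain_end',.106)):
    for r in landmark_of(n,'wrist')[:2]: print(n,r['p'],r['at'],atz('wrist',r['at'],z,m))
```

```text
9.1 [ 0.54141667 -0.16119957  0.10880023] [-3.14109971e+00  6.03110280e-04  1.04799584e-01] 0.5827420873735318 [-0.14602747 -0.15355696  1.352838  ]
tube 0.89 [235.1, 274.8] [ 0.53411923 -0.15998719  0.106     ]
tube_bulge_end 0.58 [236.3, 37.5] [ 0.52468073 -0.05312381  0.106     ]
```

View pics/w2.png

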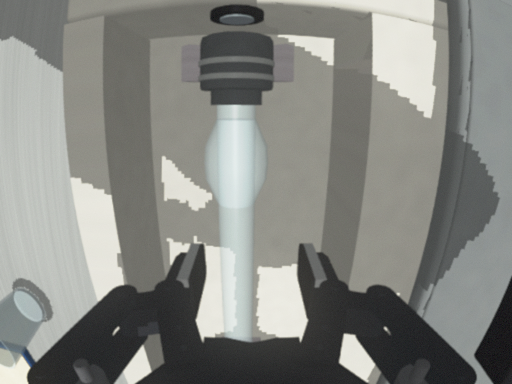

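The tube axis at px column ~236 sits about 6–7 mm left of the mid-gap at ~252, so I shift -6.5 mm in x and close.

send_rows(rows=[-6.5,1,0,0,0,0,50,-6.5,1,0,0,0,0,50,-6.5,1,0,0,0,0,10,-6.5,1,0,0,0,0,5,-6.5,1,0,0,0,0,5,-6.5,1,0,0,0,0,5,-6.5,1,0,0,0,0,5,-6.5,1,0,0,0,0,5])

```text
clock: 10.1
eef_pos: [0.5342, -0.1604, 0.1095]
tool_rot: [3.141, -0.0, 0.104]
force: [-2.1, -0.1, 5.9]
gripper_width: 0.164
```

send_rows(rows=[0,0,5,0,0,0,5,0,0,15,0,0,0,5,0,0,30,0,0,0,5,0,0,50,0,0,0,5,0,0,75,0,0,0,5,0,0,100,0,0,0,5,0,0,130,0,0,0,5,0,0,160,0,0,0,5,0,0,190,0,0,0,5,0,0,215,0,0,0,5,0,0,235,0,0,0,5,0,0,250,0,0,0,5])

```text
clock: 11.3
eef_pos: [0.5342, -0.1603, 0.3612]
tool_rot: [3.141, -0.002, 0.104]
force: [0.6, -0.4, -1.7]
gripper_width: 0.162
```

send_rows(rows=[0,0,5,4,0.4,0,5,0,0,10,8,0.8,0,5,0,0,15,13,1.4,0,5,0,0,20,18,1.9,0,5,0,0,20,23,2.4,0,5,0,0,20,28,2.9,0,5,0,0,20,33,3.5,0,5,0,0,20,37.5,3.9,0,5,0,0,20,41.5,4.4,0,5,0,0,20,44.75,4.7,0,5,0,0,20,44.75,4.7,0,5,0,0,20,44.75,4.7,0,5])

```text
clock: 12.5
eef_pos: [0.5343, -0.1607, 0.3787]
tool_rot: [-2.357, 0.001, 0.104]
force: [-0.1, 1.1, -1.7]
gripper_width: 0.166
```

Run:
```python
from h import *
s=read_state();print(s['clock'],s['eef_pos'],s['tool_rot'],s['gripper_width'],s['force'],s['q'])
from scipy.spatial.transform import Rotation as Ro
R=Ro.from_euler('xyz',s['tool_rot']).as_matrix();print(R.round(3))
w=save('wrist','w3.png');c=save('scene','s3.png');t=save('top','t3.png')
L={}
for cam in('scene','top'):
  for n in('tube','tube_bulge_end','tube_plain_end','hood_grip'):
    for r in landmark_of(n,cam)[:1]: L[cam,n]=r['at'];print(cam,n,r['p'],np.round(r['at']), atz(cam,r['at'],.174).round(3) if n=='hood_grip' else '')
for n in('tube','tube_bulge_end','tube_plain_end'):
  if ('scene',n) in L and ('top',n) in L:
    A=[];b=[]
    for cam in('scene','top'):
      o,v=ray(cam,L[cam,n]);v/=np.linalg.norm(v);P=np.eye(3)-np.outer(v,v);A.append(P);b.append(P@o)
    print(n,np.linalg.lstsq(np.vstack(A),np.hstack(b),rcond=None)[0].round(3))
cv2.imwrite('pics/c3.png',np.hstack([cv2.resize(w,(400,300)),cv2.resize(c[40:330,0:387],(400,300))])[...,::-1])
```

```text
12.5 [ 0.53427828 -0.16070085  0.37871804] [-2.35745041e+00  5.46422441e-04  1.03987371e-01] 0.16600734853530952 [-0.14100348  1.05504582 -1.70952746] [-0.69229502  0.68031224  0.67594507  2.1860589   0.51625926  0.60610283]
[[ 0.995  0.073 -0.074]
 [ 0.104 -0.704  0.702]
 [-0.001 -0.706 -0.708]]
scene tube 0.64 [196. 146.] 
scene tube_bulge_end 0.69 [222. 126.] 
scene tube_plain_end 0.76 [170. 164.] 
scene hood_grip 0.66 [188. 236.] [ 0.678 -0.152  0.174]
top tube 0.82 [297. 143.] 
top tube_bulge_end 0.82 [267. 133.] 
top tube_plain_end 0.68 [296. 138.] 
top hood_grip 0.67 [286. 100.] [ 0.679 -0.143  0.174]
tube [ 0.528 -0.158  0.364]
tube_bulge_end [ 0.534 -0.084  0.457]
tube_plain_end [ 0.558 -0.188  0.324]
```

View pics/c3.png

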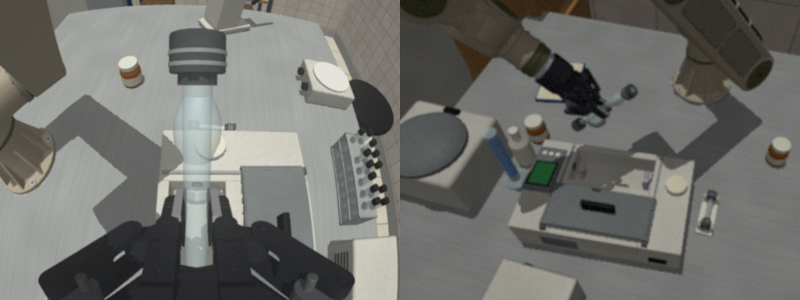

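The wrist view shows the tube still aligned between the fingers, bulge up. The scene view shows it slanted well above the instrument, with the hood fully back and the other items in place. I hold for a moment and do a quick slip and angle check.

send_rows(rows=[0,0,0,0,0,0,5,0,0,0,0,0,0,5,0,0,0,0,0,0,5,0,0,0,0,0,0,5,0,0,0,0,0,0,5])

```text
clock: 13.55
eef_pos: [0.5341, -0.1603, 0.379]
tool_rot: [-2.356, 0.0, 0.104]
force: [0.2, 0.5, -1.8]
gripper_width: 0.162
```

Run:
```python
from h import *
from scipy.spatial.transform import Rotation as Ro
s=read_state();print(s['clock'],s['eef_pos'],s['gripper_width'],np.abs(s['joint_velocities']).max())
R=Ro.from_euler('xyz',s['tool_rot']).as_matrix()
c=s['eef_pos']+.003*R[:,2];ax=-R[:,1]
m=camera_model('wrist');read_camera('wrist');read_camera('scene');read_camera('top')
for n,k in(('tube_bulge_end',.108),('tube',0),('tube_plain_end',-.108)):
  for cam in('wrist','scene'):
    r=landmark_of(n,cam)
    print(n,cam,(c+k*ax).round(3),'exp',proj(cam,c+k*ax).round(),'seen',r and np.round(r[0]['at']))
for n,z in{'hood_grip':.174,'petri_dish':.12,'short_tube':.036,'jar_a':0,'wash_bottle':0,'beaker':0,'measuring_cylinder':0}.items():
    for r in landmark_of(n,'scene')[:2]: print(n,np.round(r['p'],2),atz('scene',r['at'],z).round(3))
```

```text
13.55 [ 0.53407932 -0.1603158   0.37904866] 0.1621836916232103 0.0008650849062368638
tube_bulge_end wrist [ 0.526 -0.082  0.453] exp [250.  37.] seen [252.  41.]
tube_bulge_end scene [ 0.526 -0.082  0.453] exp [225. 125.] seen [225. 126.]
tube wrist [ 0.534 -0.158  0.377] exp [250. 277.] seen [249. 277.]
tube scene [ 0.534 -0.158  0.377] exp [195. 144.] seen [195. 144.]
tube_plain_end wrist [ 0.542 -0.234  0.301] exp [250. 399.] seen []
tube_plain_end scene [ 0.542 -0.234  0.301] exp [170. 161.] seen [172. 166.]
hood_grip 0.95 [ 0.68  -0.144  0.174]
petri_dish 0.64 [0.554 0.034 0.12 ]
short_tube 0.72 [0.544 0.122 0.036]
jar_a 0.89 [0.274 0.3   0.   ]
jar_a 0.81 [ 0.394 -0.49   0.   ]
wash_bottle 0.83 [ 0.494 -0.491  0.   ]
beaker 0.49 [ 0.278 -0.326  0.   ]
beaker 0.28 [ 0.606 -0.153  0.   ]
measuring_cylinder 0.97 [ 0.587 -0.48   0.   ]
measuring_cylinder 0.34 [ 0.226 -0.32   0.   ]
```

The seen tube positions match the expected ones closely, everything is steady, the bystanders have not moved and the hood is at its stop.

```bash
python3 -c "
from workcell import *
print(close_job())"
```

```text
the job is handed in; nothing more can be done
None
```

I slid the hood back to its stop, then gripped the tube at its middle and lifted it out. The arm is now holding it still at 45° with the bulged end up, and the job was handed in at about 14 s.

- **Hood:** it stopped dead, pushing back with 24 N. The grip was last seen at x ≈ 0.68, with the chamber fully uncovered.
- **Tube:** its middle is at z ≈ 0.377 and its lowest point at about 0.29 m, above the instrument (0.174 m at the hood grip). Seen positions matched those expected from the arm's pose to within about 5 px, so there was no sign of slip.
- **Bystanders:** the others are within about 13 mm of their first positions, which is within the networks' scatter. The petri dish was first measured in a different camera.
- **Disagreements:** the one rough angle I triangulated from two cameras came out nearer 51°, with the plain end misjudged in the top view. The wrist camera did not report the plain end in the last check. I relied on the arm's pose and the scene camera, which both fit 45°.

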